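# Load the wafer bake press

## Robot

A 6-joint arm with a two-finger parallel gripper is mounted at the origin on the work surface. World frame = base frame: x ahead of the robot, y to its left, z up, the work surface at z = 0. Lengths are in m, angles in degrees, forces in N, time in s.
With the tool pointing down it reaches from about 0.325 to 0.85 m from the base axis. Payload 15.5 kg.
Tool frame: the origin (TCP) lies at the very end of the fingers, on their centre line; the grasp point (between the pads) lies arm.grip_depth behind it (arm.grip_depth is the distance from the TCP to the grasp point, in m); z points along the fingers, y is the line along which they close (so a half turn about z gives the same grasp; the last joint's range is limited). The gripper opens to 91 mm and grips with 3 to 60 N. Pads are 32 mm wide; open, the fingers measure 118 mm over their backs; the gripper's body (76 mm by 178 mm) begins 60 mm behind the grasp point.
Start: joints at [-77.321, 28.281, 77.091, -0, 74.628, -5.472], TCP at [0.195, -0.594, 0.214] pointing down, gripper open.
Joint ranges: [-166.48, 166.48], [-47.26, 123.95], [12.59, 153.08], [-70.14, 250.14], [6.76, 159.57], [-176.63, 176.63]. Speed limits (degrees/s): [108.29, 108.29, 147.25, 172.46, 172.46, 172.46].

## Interface

Orientations are given as a 3x3 rotation matrix whose columns are the frame's x, y, z axes.
In Python, from rig import arm gives the robot as it stands. Calls block until the motion is done:
- arm.move_to(position, orientation): joint-space move of the TCP to a pose.
- arm.move_l(position, orientation=None, feed=0.15): straight line of the TCP; orientation=None keeps the orientation; feed is the mean speed in m/s.
- arm.move_joints(angles): joint-space move.
- arm.grip(opening): finger opening in m; the grip force is fixed at half the most; returns when the fingers have stopped.
- arm.sleep(seconds).
- arm.solve_ik(position, orientation): joint angles nearest the present ones, or None.
- arm.snapshot(name): name is "scene" or "top" or "wrist"; returns the picture (384x512x3 uint8, red, green, blue); there is no depth.
- arm.get_calibration(name): a dict with "intrinsics" (3x3 intrinsics, pixels), "k1" (the pictures are not rectified: a ray, as slopes to the right and down, at radius r is drawn at 1 + k1 r^2 times it, then the intrinsics apply), "cam_to_world" (4x4, takes a point from camera to world coordinates). Camera axes: x right, y down, z forward; pixel columns grow to the right and rows downward; lengths in m; the calibration is good to about 2 mm. A picture is of the moment at which its call begins: read the wrist's pose just before it. get_calibration takes no time and is no camera call; for the wrist camera it gives the pose at the moment of the call.
A pose or a line that the arm cannot do raises arm.Unreachable and nothing moves.
- arm.sign_off(): hands the job in; it is judged then, once.
Readings, each from a call of its own:
- arm.current_t(): time.
- arm.current_joint_positions(): joint angles.
- arm.current_dq(): joint speeds.
- arm.current_tau(): joint torques, N m.
- arm.current_ee_pos(): TCP position.
- arm.current_tool_rot(): TCP orientation.
- arm.current_force(): force on the tool from outside, world axes, zero at the start.
- arm.current_torque(): the same for the moment, N m.
- arm.current_width(): finger opening in m.
- arm.current_grasp_force(): force on a finger pad.
Only numpy, scipy, OpenCV 4.12 (cv2) and the standard library are available. Lean on these libraries where they do the work, as an engineer would, in place of code of your own. Each camera call takes 0.05 s, during which the arm holds its last target. There are 200 camera calls.

## Task

Load the wafer press: lift the platen straight up off its guide rod and set it aside on the bench, then stack in the four-pillar nest, each one flat and fully down, first the stepped base block, then every wafer carrier that is there (one to three, in any order), then the top disc with its raised boss upwards. Then put the platen back over the guide rod, keeping it level and lowering it all the way (do not let it drop) until its pad rests flat on the top disc, and last of all throw the heater switch fully over. Do not shift the glassware, bottle and jar standing around.

Things in the scene. Friction and masses are not known exactly. Their poses are not given: they have to be found in the camera images.
- fixture: Fixed dark steel base plate 120 x 205 x 12 mm; origin on the bench below the nest's centre; long side along its y axis, z up. The guide rod stands 95 mm from the nest's centre towards -y. Four round pillars, 12 mm thick, ring the nest at (+-26.5, +-26.5) mm in x, y; their tops are 76 mm above the bench, the last 6 mm tapering to 4 mm.
- nest_floor (a point): Centre of the nest's floor: top of a round steel pedestal, 60 mm diameter, 20 mm above the bench and 8 mm above the base plate (axes as fixture). A 60 mm disc fits between the pillars with 1.5 mm play all round. Gaps 41 mm wide between the pillars, on all four sides (+-x, +-y), let fingers in. A full stack is 38, 46 or 54 mm high.
- rod_top (a point): Tip of the upright steel guide rod, 12 mm diameter, 170 mm above the bench, the top 8 mm tapering to 4 mm.
- platen_grip (a point): Point to hold the loose platen by, where it balances: on its black upright fin, 12 mm thick (x), 44 mm long (y), 34 mm high. It is 60 mm above the platen's underside, 12 mm below the fin's top, 22 mm above the fin's foot (the plate's top). Axes: x across, z up, -y towards the drilled end.
- platen_hole (a point): Centre of the lower end of the platen's through hole, 15 mm diameter, 38 mm deep, at y = -95 mm from the grip point, level with the pad's underside; axes as platen_grip.
- base_block_mid (a point): Loose aluminium base block, 60 mm diameter, 16 mm high: a 10 mm high flange with a narrower 50 mm step, 6 mm high, on top. Origin on its axis, half-way up; z up.
- wafer1_mid (a point): Loose wafer carrier, a flat aluminium disc 60 mm diameter, 8 mm thick, with a dark round wafer on top. May be absent. Origin on its axis, half-way up; z up.
- wafer2_mid (a point): Loose wafer carrier, a flat aluminium disc 60 mm diameter, 8 mm thick, with a dark round wafer on top. May be absent. Origin on its axis, half-way up; z up.
- wafer3_mid (a point): Loose wafer carrier, a flat aluminium disc 60 mm diameter, 8 mm thick, with a dark round wafer on top. May be absent. Origin on its axis, half-way up; z up.
- top_disc_mid (a point): Loose aluminium top disc, 14 mm high: a 60 mm diameter, 8 mm high flange with a 40 mm boss, 6 mm high, on top. Origin on its axis, half-way up; z up.
- mat_top (a point): Centre of the top of a black rubber mat fixed to the bench, 130 mm (x) by 215 mm (y), 3 mm thick, empty: a handy place to set the platen aside with its long side along the mat's y axis.
- switch (a joint): Heater switch lever, angle in rad: about 0 to 0.15 at the start (off), 1.0 fully over (on); it stays where it is left. It turns about its block's y axis, its tip moving towards its +x.
- switch_tip (a point): Tip of the heater switch lever (black, 70 mm long, on a grey block). Axes turn with the lever, the y axis being the hinge's line; pushing the tip level towards its +x throws it. From off to on the tip travels about 67 mm.
- solvent_mid (a point): Bystander: amber bottle, 60 mm diameter, 150 mm high; origin half-way up.
- beaker_mid (a point): Bystander: glass beaker, 64 mm diameter, 75 mm high; origin half-way up.
- dish_mid (a point): Bystander: low glass dish, 90 mm diameter, 16 mm high; origin half-way up.
- jar_mid (a point): Bystander: white jar, 52 mm diameter, 60 mm high; origin half-way up.
- platen: Press platen, 0.4 to 0.6 kg, origin under its pad, axes as platen_grip. Plate 8 mm thick, 60 mm wide at y -38 to 60 mm, then a 34 mm wide arm to y = -117 mm; counterweight on top at y 41 to 59 mm. Below: round pad, 36 mm diameter, 30 mm high, and a brass bush as long at y = -95 mm; it stands level on these. Starts on the rod, plate resting on the pillars (origin 46 mm above the bench).
- base_block: The base block; origin at the centre of its underside.
- top_disc: The top disc; origin at the centre of its underside.
- wafer1: Wafer carrier; origin at the centre of its underside.
- wafer2: Wafer carrier; origin at the centre of its underside.
- wafer3: Wafer carrier; origin at the centre of its underside.
Not all that is in view belongs to the job. What is shaped like the fixture but yellow is not meant.

How it is judged:
By the outcome, as a careful person would: the job done as asked, in the order asked, and still so for the second after the job is handed in, with the robot touching nothing.
Of wafer1, wafer2, wafer3 only 1 to 3 are there at a start; the rules pass over those that are not, and their reading is None.
At some moment in a run one of wafer1, wafer2, wafer3, top_disc may be knocked a few centimetres aside while the robot is not near it.
It also fails if it takes over 210 s, if anything falls off the work surface, if the arm or the gripper's body presses on something with over 40 N, if the wrist force passes 120 N, or if a joint passes its speed limit or range.

## Working session

There is one attempt and no reset: what is moved stays moved. The work goes in short steps, each a Python script; the robot and the scene stay as the last script left them, time stands still between calls to the robot, and variables do not carry over. Pictures are saved under pics/ and viewed, at most 14 in all, crops included, and the job is handed in when it is done.

```bash
ls; mkdir -p pics; python3 - <<'E'
from rig import arm
import cv2,numpy as np
for n in ["scene","top","wrist"]:
    im=arm.snapshot(n); cv2.imwrite(f"pics/a_{n}.png",im[:,:,::-1])
    c=arm.get_calibration(n); print(n,c["intrinsics"].tolist(),c["k1"],np.round(c["cam_to_world"],3).tolist())
print(arm.grip_depth, np.round(arm.current_tool_rot(),3).tolist(), arm.current_t())
a=cv2.imread("pics/a_top.png");cv2.imwrite("pics/a_top2.png",cv2.resize(a,(800,600),interpolation=cv2.INTER_CUBIC))
a=cv2.imread("pics/a_scene.png");cv2.imwrite("pics/a_scene2.png",cv2.resize(a,(800,600),interpolation=cv2.INTER_CUBIC))
E
```

```text
pics
scene [[382.89682235464534, 0.0, 254.38660877014118], [0.0, 382.89682235464534, 194.86803162745036], [0.0, 0.0, 1.0]] 0.01755908792876536 [[0.254, 0.558, -0.79, 1.359], [0.967, -0.159, 0.198, -0.194], [-0.015, -0.814, -0.58, 0.776], [0.0, 0.0, 0.0, 1.0]]
top [[468.508987511283, 0.0, 249.7013731411045], [0.0, 468.508987511283, 188.43874740120592], [0.0, 0.0, 1.0]] 0.01179778426607292 [[0.021, -0.995, 0.098, 0.343], [-1.0, -0.023, -0.021, 0.052], [0.023, -0.098, -0.995, 1.311], [0.0, 0.0, 0.0, 1.0]]
wrist [[306.41062085961113, 0.0, 255.9639944332066], [0.0, 306.41062085961113, 192.98361101583544], [0.0, 0.0, 1.0]] -0.0721890815582555 [[0.313, -0.911, -0.269, 0.27], [-0.95, -0.3, -0.087, -0.57], [-0.001, 0.283, -0.959, 0.384], [0.0, 0.0, 0.0, 1.0]]
0.0188 [[0.95, 0.312, -0.0], [0.312, -0.95, 0.001], [0.0, -0.001, -1.0]] 0.15
```

View pics/a_top2.png

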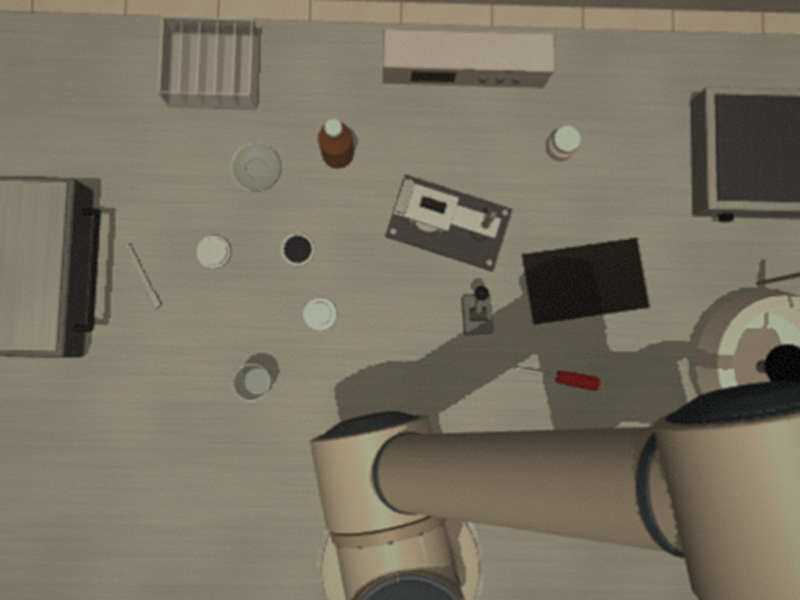

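View pics/a_scene2.png

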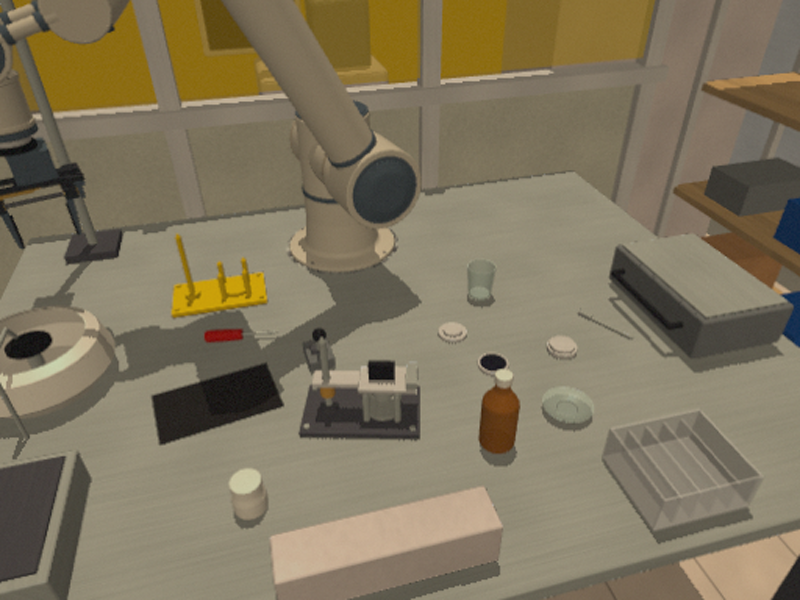

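The top view shows the fixture with its platen at about (450,222), with the rod to the right. The mat is at (587,280) and the switch at (478,310). The discs are at (213,251), (320,314) and (297,249), and the last one has a dark wafer. In the scene view the yellow decoy is at (220,280). Next I'll write the helpers and get rough positions.

```bash
cat > h.py <<'E'
from rig import arm
import cv2, numpy as np
def ray(cal,uv):
    K=cal["intrinsics"];k=cal["k1"];T=np.array(cal["cam_to_world"])
    d=cv2.undistortPoints(np.array([[uv]],float),np.array(K),np.array([k,0,0,0,0.]))[0,0]
    return T[:3,3],T[:3,:3]@np.array([d[0],d[1],1])
def onplane(cal,uv,z):
    o,d=ray(cal,uv); return o+d*(z-o[2])/d[2]
def proj(cal,P):
    T=np.array(cal["cam_to_world"]);R=T[:3,:3]
    return cv2.projectPoints(np.array([P],float),cv2.Rodrigues(R.T)[0],-R.T@T[:3,3],np.array(cal["intrinsics"]),np.array([cal["k1"],0,0,0,0.]))[0][0,0]
def Rz(deg):  # tool down, tool y (closing) axis along world angle deg
    a=np.radians(deg);y=np.array([np.cos(a),np.sin(a),0]);z=np.array([0,0,-1.]);return np.column_stack([np.cross(y,z),y,z])
def snap(name,fn=None,scale=1.5):
    c=arm.get_calibration(name);im=arm.snapshot(name)[:,:,::-1].copy()
    if fn: cv2.imwrite(f"pics/{fn}.png",im); cv2.imwrite(f"pics/{fn}_v.png",cv2.resize(im,None,fx=scale,fy=scale,interpolation=cv2.INTER_CUBIC))
    return im,c
E
python3 - <<'E'
from h import *
c=arm.get_calibration("top")
for n,(u,v),z in [("plateA",(406,176),.012),("B",(512,208),.012),("C",(492,270),.012),("D",(387,238),.012),
 ("fin",(433,205),.118),("rodtip",(491,212),.17),("disc1",(213,251),.008),("wafer",(297,249),.008),("disc2",(320,314),.008),
 ("matA",(522,254),.003),("matB",(637,238),.003),("matC",(649,306),.003),("matD",(534,323),.003),("swtip",(481,292),.09),("swblock",(478,315),.03),
 ("solvent",(336,150),.1),("beaker",(253,382),.04),("dish",(256,167),.01),("jar",(565,145),.05)]:
    p=onplane(c,(u*.64,v*.64),z); print(n,np.round(p,3),round(np.hypot(*p[:2]),3))
E
```

```text
plateA [0.688 0.001 0.012] 0.688
B [ 0.634 -0.192  0.012] 0.662
C [ 0.52  -0.156  0.012] 0.543
D [0.573 0.033 0.012] 0.574
fin [ 0.612 -0.04   0.118] 0.613
rodtip [ 0.591 -0.129  0.17 ] 0.605
disc1 [0.542 0.344 0.008] 0.642
wafer [0.55  0.194 0.008] 0.583
disc2 [0.434 0.149 0.008] 0.459
matA [ 0.551 -0.212  0.003] 0.591
matB [ 0.586 -0.422  0.003] 0.722
matC [ 0.462 -0.442  0.003] 0.64
matD [ 0.427 -0.234  0.003] 0.487
swtip [ 0.471 -0.126  0.09 ] 0.488
swblock [ 0.437 -0.129  0.03 ] 0.456
solvent [0.706 0.124 0.1  ] 0.717
beaker [0.312 0.258 0.04 ] 0.405
dish [0.697 0.273 0.01 ] 0.749
jar [ 0.741 -0.278  0.05 ] 0.792
```

```bash
python3 - <<'E'
from h import *
for a in (-16,164,74,-106): print(a,np.round(arm.solve_ik([.612,-.04,.36],Rz(a)),1))
arm.move_to([.60,-.06,.36],Rz(-16)); snap("wrist","b_w"); snap("top","b_top")
print(arm.current_t())
E
```

```text
-16 [-9.3 21.7 65.4 -0.  92.9  6.7]
164 [  -9.3   21.7   65.4   -0.    92.9 -173.3]
74 [ -9.3  21.7  65.4  -0.   92.9 -83.3]
-106 [-9.3 21.7 65.4 -0.  92.9 96.7]
2.6833
```

View pics/b_w_v.png

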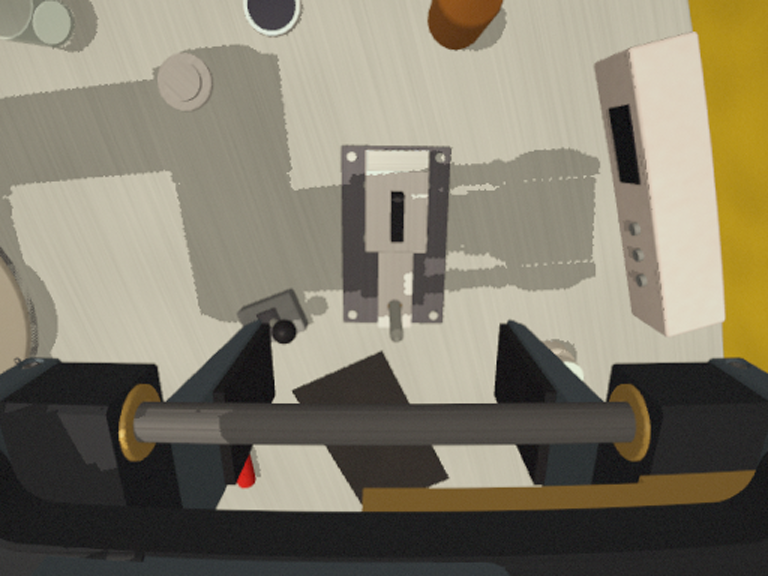

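View pics/b_top_v.png

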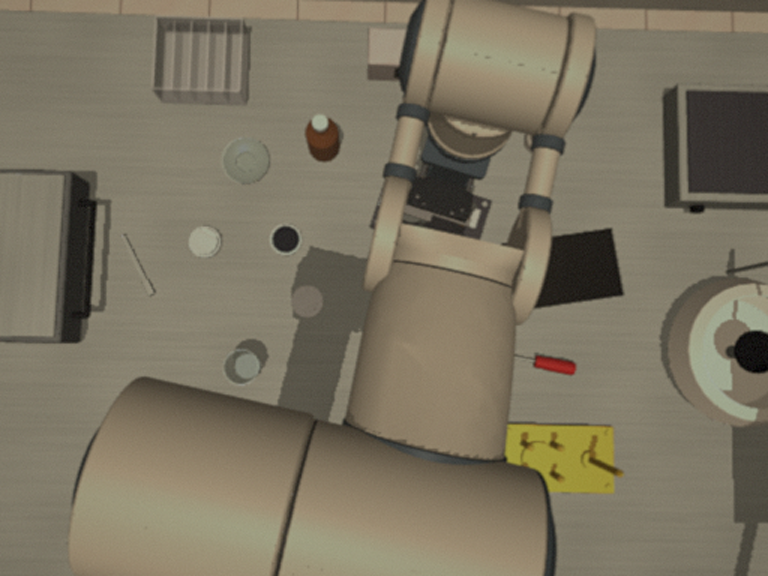

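The wrist picture shows the fixture upright in the image: plate corners at about (343,146), (450,147), (441,322) and (343,321), fin at (397,217), rod tip near (397,338), and the switch ball at (284,331). The top view shows the yellow decoy at (560,458) and only one wafer carrier. Next I'll measure these points.

```bash
python3 - <<'E'
from h import *
c=arm.get_calibration("wrist"); im=cv2.imread("pics/b_w.png")
g=im.max(2); m=((g<45)*255).astype(np.uint8); m[:110]=0;m[170:]=0;m[:,:245]=0;m[:,285:]=0
cs=max(cv2.findContours(m,cv2.RETR_EXTERNAL,cv2.CHAIN_APPROX_NONE)[0],key=cv2.contourArea)
r=cv2.minAreaRect(cs);b=cv2.boxPoints(r);print("fin",r)
P=np.array([onplane(c,q,.118) for q in b]);print(np.round(P,4).tolist(),np.round(P.mean(0),4))
for n,(u,v),z in [("pA",(343,146),.012),("pB",(450.5,147),.012),("pC",(441.5,322.5),.012),("pD",(343.5,321),.012),("rod",(397,338),.17),("ball",(284,331),.09)]:
    print(n,np.round(onplane(c,(u/1.5,v/1.5),z),4))
cv2.imwrite("pics/b_crop.png",cv2.resize(im[90:240,150:310],None,fx=4,fy=4,interpolation=cv2.INTER_CUBIC))
E
```

```text
fin ((264.5, 147.0), (26.0, 7.0), 90.0)
[[0.6162, -0.0248, 0.118], [0.6252, -0.0274, 0.118], [0.6159, -0.0612, 0.118], [0.6067, -0.0586, 0.118]] [ 0.616 -0.043  0.118]
pA [0.5805 0.0366 0.012 ]
pB [0.6925 0.0035 0.012 ]
pC [ 0.6337 -0.1906  0.012 ]
pD [ 0.5209 -0.1563  0.012 ]
rod [ 0.5903 -0.1312  0.17  ]
ball [ 0.4735 -0.1242  0.09  ]
```

View pics/b_crop.png

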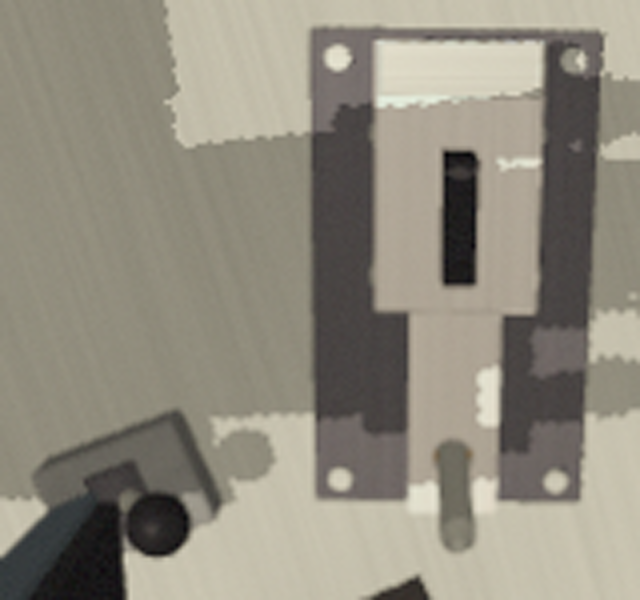

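Plate corners, rod and fin agree to about 1 mm: nest at about (0.617, -0.0405), fixture x axis at -16.9°. Next I grip the fin and lift.

```bash
python3 - <<'E'
from h import *
R=Rz(-16.9); p=np.array([.6172,-.0405,0])
arm.grip(.06)
arm.move_to(p+[0,0,.20],R); arm.move_l(p+[0,0,.0885],feed=.08)
f0=arm.current_force(); print("f0",np.round(f0,2))
arm.grip(.0); arm.sleep(.3)
print("grip",arm.current_width(),arm.current_grasp_force(),np.round(arm.current_force(),2),np.round(arm.current_torque(),2),np.round(arm.current_ee_pos(),4))
for dz in (.002,.02):
    arm.move_l(p+[0,0,.0885+dz],feed=.03); arm.sleep(.2)
    print(dz,np.round(arm.current_force(),2),np.round(arm.current_torque(),2),arm.current_width(),np.round(arm.current_ee_pos(),4))
E
```

```text
f0 [0.06 0.54 1.5 ]
grip 0.011943213856449784 30.00001162290573 [ 0.06 -0.41  0.68] [-0.01 -0.08 -0.06] [ 0.6172 -0.0405  0.0885]
0.002 [-0.12 -1.09 -4.98] [-0.05 -0.07 -0.05] 0.012104360229154103 [ 0.6171 -0.0405  0.0903]
0.02 [-0.2   0.63 -4.91] [-0.08 -0.08  0.02] 0.011898996981862744 [ 0.6171 -0.0405  0.1083]
```

```bash
python3 - <<'E'
from h import *
R=Rz(-16.9); p=np.array([.6172,-.0405,0])
arm.move_l(p+[0,0,.238],feed=.1); arm.sleep(.1); snap("scene","c_s")
print(np.round(arm.current_force(),2),np.round(arm.current_torque(),2))
R2=Rz(9.5); q=np.array([.5018,-.2994,0])
arm.move_l(q+[0,0,.238],R2,feed=.12); arm.move_l(q+[0,0,.052],feed=.1)
z=.048
while z>.0405:
    arm.move_l(q+[0,0,z],feed=.02); f=arm.current_force()[2]
    if f>-2.5: break
    z-=.0007
print(z,f,np.round(arm.current_ee_pos(),4),arm.current_t())
snap("wrist","c_w",1)
E
```

```text
[ 0.19  0.41 -6.11] [-0.05 -0.03 -0.06]
0.045200000000000004 4.521160795607235 [ 0.5019 -0.2995  0.0455] 15.5167
```

View pics/c_s_v.png

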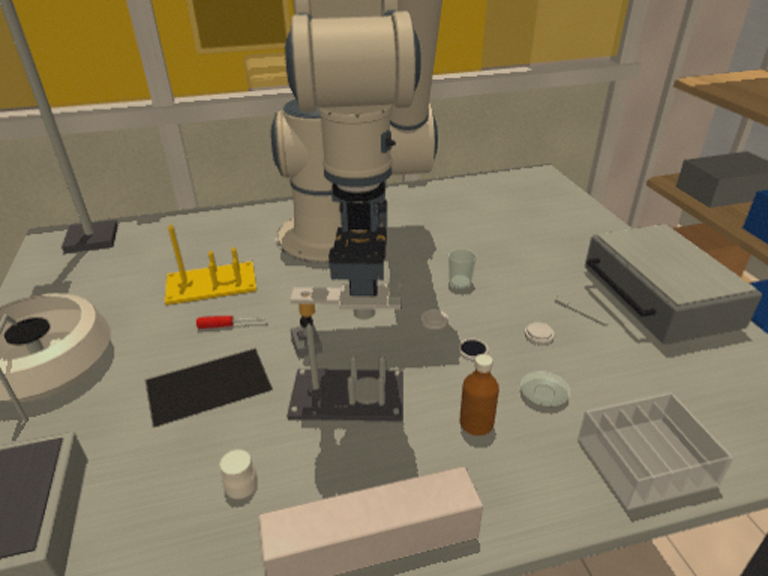

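The platen is clear of the rod, and it now stands on the mat with contact at the expected height. Next I release it and measure the nest from two opposite wrist orientations.

```bash
python3 - <<'E'
from h import *
arm.grip(.05); arm.move_l([.5018,-.2994,.20],feed=.2)
n=np.array([.6172,-.0405,.27])
arm.move_to(n,Rz(-16.9)); arm.sleep(.2)
im1,c1=snap("wrist","d1"); snap("top","d_top")
arm.move_to(n,Rz(163.1)); arm.sleep(.2); im2,c2=snap("wrist","d2")
import pickle; pickle.dump((c1,c2),open("d.pkl","wb"))
out=[]
for im,c in((im1,c1),(im2,c2)):
    u,v=proj(c,[.6172,-.0405,.05]).astype(int); print(u,v)
    out.append(cv2.resize(im[v-62:v+63,u-50:u+50],None,fx=4,fy=4,interpolation=cv2.INTER_CUBIC)); print("origin",u-50,v-62)
cv2.imwrite("pics/d_cr.png",np.hstack(out)); print(arm.current_t())
E
```

```text
256 165
origin 206 103
255 168
origin 205 106
21.6583
```

View pics/d_cr.png

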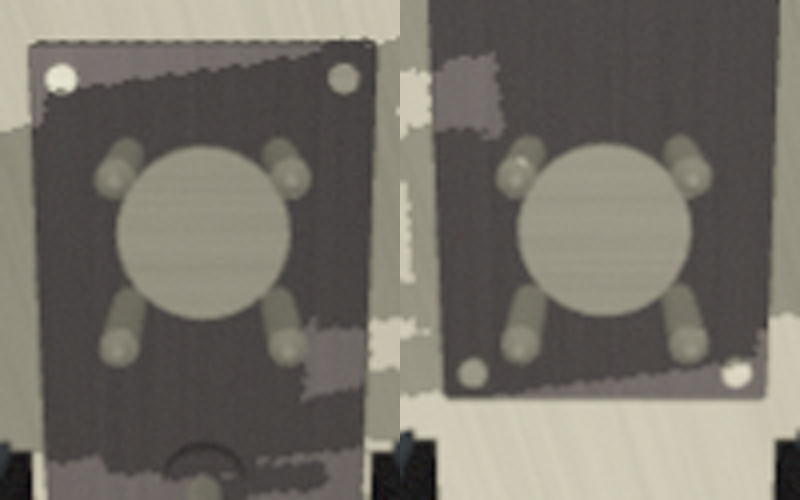

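In both crops the 60 mm pedestal is clear, centred at about (204,232) on the left and (604,229) on the right, with four pillar tips around it. Next I compute its centre.

```bash
python3 - <<'E'
from h import *
import pickle; cs=pickle.load(open("d.pkl","rb")); C=[]
tips=[[(119,174),(292,174),(119,344),(289,344)],[(117,174),(291,174),(121,344),(289,344)]]
for i,c in enumerate(cs):
    im=cv2.imread(f"pics/d{i+1}.png").astype(int); o=[(206,103),(205,106)][i]
    s=cv2.resize(im[o[1]:o[1]+125,o[0]:o[0]+100].astype(np.uint8),None,fx=4,fy=4,interpolation=cv2.INTER_CUBIC)
    m=(s.max(2)>105).astype(np.uint8)*255; m=cv2.morphologyEx(m,cv2.MORPH_OPEN,cv2.getStructuringElement(cv2.MORPH_ELLIPSE,(141,141)))
    k=[q for q in cv2.findContours(m,cv2.RETR_EXTERNAL,cv2.CHAIN_APPROX_NONE)[0] if cv2.pointPolygonTest(q,(204,230),False)>0][0]
    f=lambda p:((p[0]+.5)/4-.5+o[0],(p[1]+.5)/4-.5+o[1])
    P=np.array([onplane(c,f(q[0]),.02)[:2] for q in k])
    (x,y),(a,b),_=cv2.fitEllipse((P*1000).astype(np.float32)); print("pedestal",x,y,a,b)
    T=np.array([onplane(c,f(q),.076)[:2] for q in tips[i]]); d=T[1]-T[0]; e=T[3]-T[2]
    print(np.round(T,4).tolist(),"mean",np.round(T.mean(0),4),[np.degrees(np.arctan2(w[1],w[0])) for w in(d,e,T[0]-T[2],T[1]-T[3])],np.linalg.norm(d),np.linalg.norm(T[0]-T[2]))
E
```

```text
pedestal 616.7357788085938 -40.6075325012207 59.9930419921875 60.57443618774414
[[0.6011, -0.0061], [0.6504, -0.0211], [0.585, -0.0561], [0.6352, -0.0713]] mean [ 0.6179 -0.0387] [np.float64(-16.869308433666603), np.float64(-16.864647132181265), np.float64(72.0756086481566), np.float64(73.25325739166432)] 0.05144172300120512 0.0524950440063907
pedestal 616.4354858398438 -40.916866302490234 60.31314468383789 60.860557556152344
[[0.6332, -0.0753], [0.5835, -0.0602], [0.6483, -0.0247], [0.5984, -0.0096]] mean [ 0.6158 -0.0424] [np.float64(163.16347529003932), np.float64(163.1607969995139), np.float64(-106.61114190900807), np.float64(-106.41251905263212)] 0.05192936919394467 0.052829457828940864
```

Nest centre is (0.6167, -0.0407), with the two views within 0.5 mm of each other. Next I look at the three discs from close by.

```bash
cat >> h.py <<'E'
N=np.array([.6167,-.0407,0]); A=-16.9
def disc(p,fn,ang=A,z=.008):
    """look at disc near p from above, return centre & size by flange circle on plane z"""
    arm.move_to([p[0],p[1],.2],Rz(ang)); arm.sleep(.15); im,c=snap("wrist",fn)
    u,v=proj(c,[p[0],p[1],z]); u,v=int(u),int(v); h=60
    s=cv2.resize(im[v-h:v+h,u-h:u+h],None,fx=4,fy=4,interpolation=cv2.INTER_CUBIC); cv2.imwrite(f"pics/{fn}_c.png",s)
    hsv=cv2.cvtColor(s,cv2.COLOR_BGR2HSV)
    e=cv2.Canny(cv2.GaussianBlur(s,(0,0),3),25,60)
    pts=np.argwhere(e>0)[:,::-1]
    P=np.array([onplane(c,((q[0]+.5)/4-.5+u-h,(q[1]+.5)/4-.5+v-h),z)[:2] for q in pts])
    rng=np.random.default_rng(0); best=(0,)
    for _ in range(6000):   # RANSAC circle of radius 30 mm
        a,b=P[rng.integers(len(P),size=2)]; d=b-a; L=np.linalg.norm(d)
        if L<.02 or L>.06: continue
        m=(a+b)/2+np.array([-d[1],d[0]])/L*np.sqrt(.0009-L*L/4)
        k=np.abs(np.hypot(*(P-m).T)-.030)<.0008
        if k.sum()>best[0]: best=(k.sum(),m,k)
    Q=P[best[2]]; M=np.c_[2*Q,np.ones(len(Q))]; s_=np.linalg.lstsq(M,(Q**2).sum(1),rcond=None)[0]
    r=np.sqrt(s_[2]+s_[0]**2+s_[1]**2); print(fn,np.round(s_[:2],4),"r",round(r,4),"n",best[0]); return s_[:2]
E
python3 - <<'E'
from h import *
for i,p in enumerate([(.434,.149),(.55,.194),(.542,.344)]): disc(p,f"e{i}")
a=np.hstack([cv2.resize(cv2.imread(f"pics/e{i}_c.png"),(260,260)) for i in range(3)]); cv2.imwrite("pics/e.png",a); print(arm.current_t())
E
```

```text
e0 [0.4468 0.1569] r 0.0301 n 106
e1 [0.5462 0.192 ] r 0.0298 n 196
e2 [0.5556 0.351 ] r 0.0298 n 101
26.5333
```

View pics/e.png

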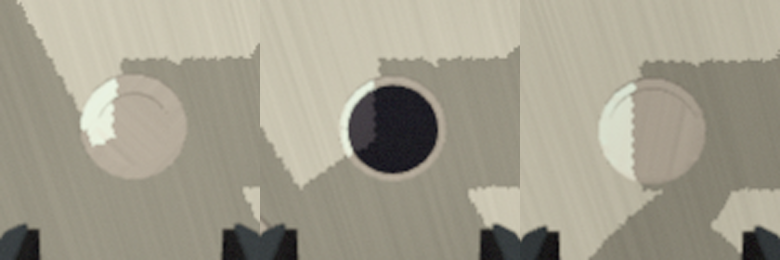

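From left to right: a 40 mm boss (top disc), the wafer carrier, and a 50 mm step (base block), each near the centre of its crop. The edge fit went wrong on the first and third because of the shadow edges, so I'll check a colour cue offline.

```bash
python3 - <<'E'
from h import *
for i in (0,2):
    s=cv2.imread(f"pics/e{i}_c.png"); lab=cv2.cvtColor(s,cv2.COLOR_BGR2LAB)
    f=480/260
    for n,(x,y) in {"disc":(150,150) if i==0 else (660-520,150),"lit":(95,120) if i==0 else (612-520,130),"bgsh":(220,150),"bgdark":(30,150),"bglit":(60,20)}.items():
        print(i,n,s[int(y*f),int(x*f)],lab[int(y*f),int(x*f)])
E
```

```text
0 disc [156 172 182] [181 129 138]
0 lit [222 239 233] [239 123 136]
0 bgsh [128 144 148] [152 127 137]
0 bgdark [131 146 150] [154 127 137]
0 bglit [181 200 205] [205 126 138]
2 disc [143 158 168] [167 129 137]
2 lit [202 219 217] [222 124 136]
2 bgsh [116 131 136] [140 127 137]
2 bgdark [164 183 188] [190 126 138]
2 bglit [163 182 187] [189 126 138]
```

```bash
python3 - <<'E'
s=open("h.py").read()
s=s.replace("s=cv2.resize(im[v-h","return fit(im,c,p,fn,z)\ndef fit(im,c,p,fn,z):\n    u,v=proj(c,[p[0],p[1],z]); u,v=int(u),int(v); h=60\n    s=cv2.resize(im[v-h").replace("25,60)","12,30)").replace("    hsv=cv2.cvtColor(s,cv2.COLOR_BGR2HSV)\n","")
s=s.replace("if k.sum()>best[0]: best=(k.sum(),m,k)","cov=len(set((np.degrees(np.arctan2(*(P[k]-m).T))//5).astype(int)))\n        if cov>best[0]: best=(cov,m,k)")
open("h.py","w").write(s)
E
python3 - <<'E'
from h import *
ps=[(.434,.149),(.55,.194),(.542,.344)]; c2=arm.get_calibration("wrist")
for i,p in enumerate(ps):
    c=dict(c2); T=np.array(c2["cam_to_world"]).copy(); T[:2,3]+=np.array(p)-ps[2]; c["cam_to_world"]=T
    fit(cv2.imread(f"pics/e{i}.png"),c,p,f"e{i}",.010 if i==2 else .008)
E
```

```text
e0 [0.4356 0.15  ] r 0.0296 n 68
e1 [0.552  0.1936] r 0.0296 n 65
e2 [0.5425 0.3444] r 0.0296 n 68
```

```bash
cat >> h.py <<'E'
def pick(p,zt=.003):
    xy=np.array([p[0],p[1],0])
    for a in (A+90,A):
        arm.grip(.078)
        arm.move_to(xy+[0,0,.06],Rz(a)); arm.move_l(xy+[0,0,zt],feed=.08)
        arm.grip(0); arm.sleep(.15); w=arm.current_width(); print("width",round(w,4))
        if a!=A: arm.grip(.078); arm.move_l(xy+[0,0,.06],feed=.2)
    f=arm.current_force()[2]; arm.move_l(xy+[0,0,.2],feed=.15); arm.sleep(.2)
    print("lift w",round(arm.current_width(),4),"dF",np.round(arm.current_force()[2]-f,2)); return w
def insert(floor,zt=.003):
    arm.move_l(N+[0,0,.2],Rz(A),feed=.2); arm.move_l(N+[0,0,.085],feed=.12); arm.sleep(.2)
    f0=np.array(arm.current_force()); end=floor+zt; z=.085; mx=0
    while z>end+1e-6:
        z=max(z-.003 if z>end+.004 else z-.0008,end); arm.move_l(N+[0,0,z],feed=.05 if z>end+.004 else .02)
        d=np.array(arm.current_force())-f0; mx=max(mx,np.abs(d[:2]).max())
        if d[2]>9: break
    print("end z",z,"want",end,"dF",np.round(d,1),"max lateral",round(mx,1),np.round(arm.current_ee_pos(),4)); return z-end
def release():
    arm.grip(.070); p=np.array(arm.current_ee_pos()); arm.move_l([p[0],p[1],.2],feed=.12)
E
python3 - <<'E'
from h import *
arm.grip(.078)
p=disc((.5425,.3444),"f0",z=.010)
pick(p)
e=insert(.020)
print(arm.current_t())
E
```

```text
f0 [0.5425 0.3443] r 0.0296 n 68
width 0.0589
width 0.0588
lift w 0.059 dF -6.23
end z 0.023 want 0.023 dF [-0.2  0.4  8.4] max lateral 3.7 [ 0.6167 -0.0407  0.0234]
45.675
```

```bash
python3 - <<'E'
from h import *
release(); arm.move_to(N+[0,0,.25],Rz(A)); arm.sleep(.15)
im,c=snap("wrist","g0"); p=fit(im,c,N[:2],"g0",.030)
print("want",N[:2]); 
q=disc((.552,.1936),"f1"); pick(q)
e=insert(.036); print(arm.current_t())
E
```

```text
g0 [ 0.6157 -0.0416] r 0.03 n 67
want [ 0.6167 -0.0407]
f1 [0.5506 0.1944] r 0.0296 n 55
width 0.0583
width 0.0589
lift w 0.0585 dF -6.05
end z 0.039 want 0.039 dF [1.4 0.5 7.1] max lateral 3.7 [ 0.6168 -0.0407  0.0394]
65.8583
```

View pics/g0_c.png

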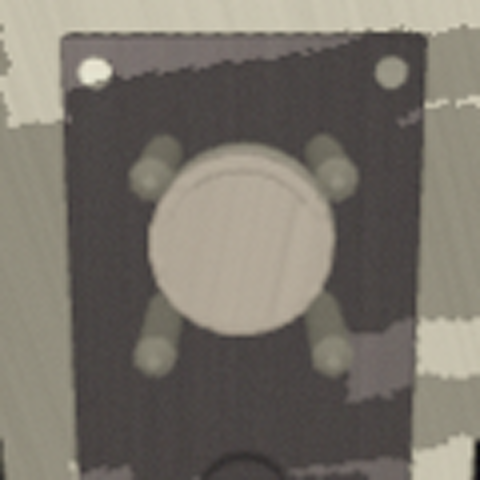

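The base block sits flat in the nest (circle at the right height and size), and the wafer came down to the height it should. Next the top disc, after looking again in case it was knocked.

```bash
python3 - <<'E'
from h import *
release(); arm.move_to(N+[0,0,.25],Rz(A)); arm.sleep(.15)
im,c=snap("wrist","g1"); fit(im,c,N[:2],"g1",.044)
snap("scene","g_s")
q=disc((.4356,.150),"f2"); print(arm.current_t())
a=np.hstack([cv2.resize(cv2.imread(f"pics/{n}_c.png"),(260,260)) for n in("g1","f2")]+[cv2.resize(cv2.imread("pics/g_s.png"),(280,260))]); cv2.imwrite("pics/g.png",a)
E
```

```text
g1 [ 0.6156 -0.0416] r 0.0299 n 67
f2 [0.4355 0.1511] r 0.0296 n 64
69.5583
```

View pics/g.png

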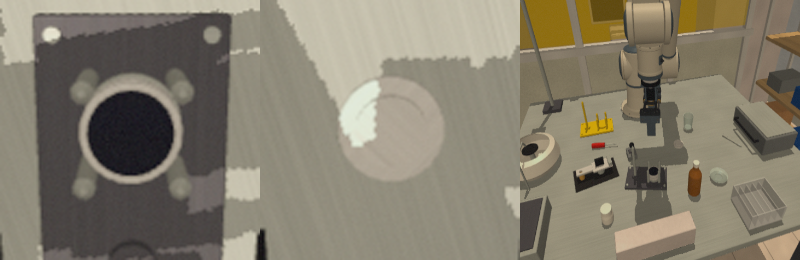

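The wafer is seated flat, and only the top disc is left on the bench. I'll place it and check.

```bash
python3 - <<'E'
from h import *
pick((.4355,.1511)); e=insert(.044)
release(); arm.move_to(N+[0,0,.25],Rz(A)); arm.sleep(.15)
im,c=snap("wrist","g2"); fit(im,c,N[:2],"g2",.052)
# look at the platen on the mat
arm.move_to([.5018,-.2994,.22],Rz(9.5)); arm.sleep(.15); im,c=snap("wrist","g3")
u,v=proj(c,[.5018,-.2994,.075]).astype(int);print("expected fin top",u,v); cv2.circle(im,(u,v),2,(0,0,255),-1)
cr=im[v-70:v+90,u-70:u+70]; cv2.imwrite("pics/g4.png",np.hstack([cv2.imread("pics/g2_c.png"),cv2.resize(cr,(420,480))[:,:310]])); print(arm.current_t())
E
```

```text
width 0.0583
width 0.0588
lift w 0.0588 dF -8.55
end z 0.047 want 0.047 dF [-1.3  0.4  4.3] max lateral 1.9 [ 0.6168 -0.0407  0.0473]
g2 [ 0.6155 -0.0419] r 0.0298 n 72
expected fin top 256 181
88.775
```

View pics/g4.png

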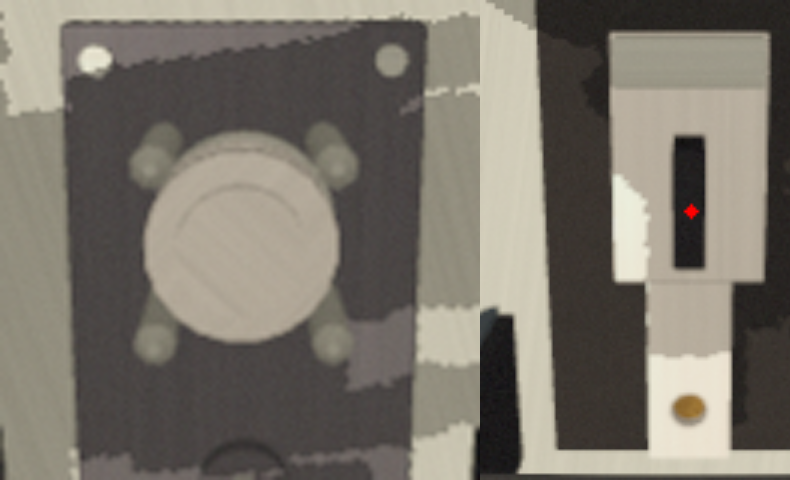

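The top disc is seated with its boss up, and the platen is still where I left it. Next I regrasp it at the saved pose and put it back.

```bash
python3 - <<'E'
from h import *
q=np.array([.5018,-.2994,0]); p=np.array([.6172,-.0405,0])
arm.grip(.04); arm.move_l(q+[0,0,.0455],Rz(9.5),feed=.1); arm.grip(0); arm.sleep(.2); print("w",arm.current_width(),np.round(arm.current_force(),1))
arm.move_l(q+[0,0,.238],feed=.12); arm.move_l(p+[0,0,.238],Rz(-16.9),feed=.12); arm.move_l(p+[0,0,.220],feed=.05); arm.sleep(.4)
f0=np.array(arm.current_force()); print(np.round(f0,1),np.round(arm.current_torque(),2)); snap("scene","k_s")
z=.220
while z>.195:
    z-=.002; arm.move_l(p+[0,0,z],feed=.03); d=np.array(arm.current_force())-f0
    if np.abs(d).max()>6: break
print(z,np.round(d,1),np.round(arm.current_torque(),2),arm.current_t())
E
```

```text
w 0.012151453334711028 [-1.  -1.1  2.4]
[ 0.5  1.3 -5.5] [-0.12 -0.06  0.01]
0.19399999999999998 [-0.9 -1.  -0.3] [-0.07 -0.06 -0.02] 100.5167
```

Threaded on cleanly with no side force, so I continue lowering and then release once it's seated.

```bash
python3 - <<'E'
from h import *
p=np.array([.6172,-.0405,0]); f0=np.array(arm.current_force()); z=.194; mx=0
while z>.0985:
    z-=.004 if z>.106 else .0005
    arm.move_l(p+[0,0,z],feed=.04 if z>.106 else .015); d=np.array(arm.current_force())-f0; mx=max(mx,np.abs(d[:2]).max())
    if d[2]>4.5 or np.abs(d[:2]).max()>10: break
print("z",z,np.round(arm.current_ee_pos(),4),np.round(d,1),"maxlat",mx)
arm.sleep(.3); print(np.round(np.array(arm.current_force())-f0,1)); snap("scene","l_s",1.5); print(arm.current_t())
E
```

```text
z 0.09999999999999992 [ 0.6173 -0.0405  0.1006] [-2.4  1.  10.2] maxlat 2.3710073411939687
[-2.2 -0.5 10.5]
109.5333
```

The platen is seated at exactly the expected height (TCP 0.1006 against 0.1005). Next I release it and look at the switch from two places.

```bash
python3 - <<'E'
from h import *
import pickle
p=np.array(arm.current_ee_pos()); arm.move_l(p+[0,0,-.0003],feed=.01); arm.grip(.04); arm.sleep(.1); arm.move_l([p[0],p[1],.24],feed=.12)
V=[]
for k,(x,y,a) in enumerate([(.50,-.13,-90),(.42,-.13,-90)]):
    arm.move_to([x,y,.26],Rz(a)); arm.sleep(.15); im,c=snap("wrist",f"m{k}"); V.append(c)
pickle.dump(V,open("m.pkl","wb")); S,sc=snap("scene","m_s")
out=[]
for k,c in enumerate(V):
    u,v=proj(c,[.455,-.127,.05]).astype(int); print("o",u-50,v-60); im=cv2.imread(f"pics/m{k}.png"); out.append(cv2.resize(im[max(v-60,0):max(v-60,0)+120,u-50:u+50],None,fx=4,fy=4,interpolation=cv2.INTER_CUBIC))
cv2.imwrite("pics/m.png",np.hstack(out)); print(arm.current_t())
E
```

```text
o 202 141
o 202 80
113.7083
```

View pics/m.png

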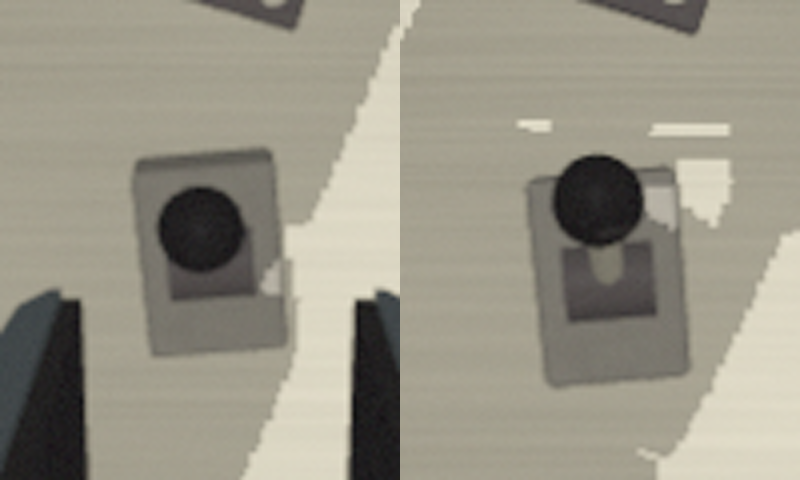

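View pics/m_s_v.png

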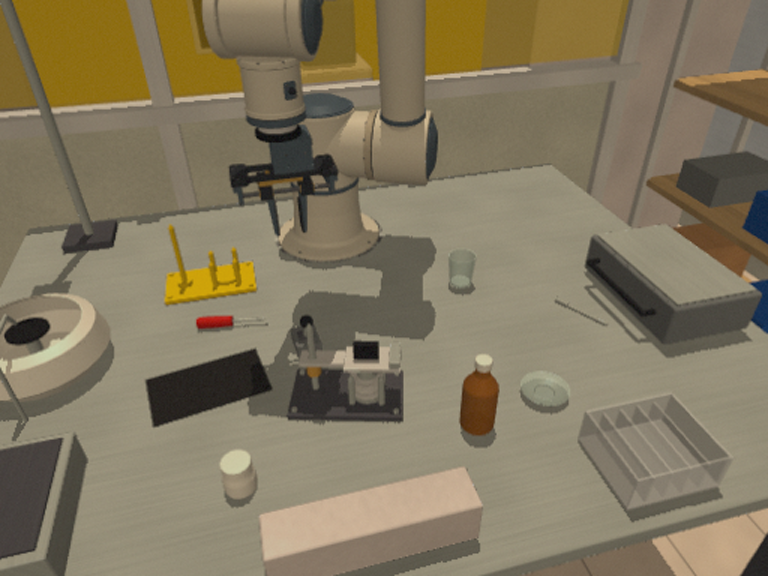

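The scene shows the platen level on the rod. The switch ball is at (201,229) in the left crop and (598,200) in the right, on the far (+x) side of its slot, so it needs throwing towards the robot. Next I triangulate it.

```bash
python3 - <<'E'
from h import *
import pickle; V=pickle.load(open("m.pkl","rb")); o=[(202,141),(202,80)]
f=lambda k,p:((p[0]+.5)/4-.5+o[k][0],(p[1]+.5)/4-.5+o[k][1])
def tri(a,b):
    (o1,d1),(o2,d2)=ray(V[0],f(0,a)),ray(V[1],f(1,b))
    s=np.linalg.lstsq(np.c_[d1,-d2],o2-o1,rcond=None)[0]; P,Q=o1+s[0]*d1,o2+s[1]*d2; return np.round((P+Q)/2,4),round(np.linalg.norm(P-Q),4)
print("ball",tri((201,229),(198,200)))
for a,b in [((152,356),(150,386)),((287,345),(289,372)),((135,165),(128,182)),((272,158),(272,170)),((171,300),(169,321)),((255,293),(256,314))]: print(tri(a,b))
E
```

```text
ball (array([ 0.4715, -0.1261,  0.0859]), np.float64(0.0002))
(array([ 0.4034, -0.108 ,  0.0217]), np.float64(0.0008))
(array([ 0.409 , -0.156 ,  0.0246]), np.float64(0.0003))
(array([ 0.4712, -0.1015,  0.0092]), np.float64(0.0006))
(array([ 0.4757, -0.1498,  0.0161]), np.float64(0.0005))
(array([ 0.4268, -0.1151,  0.0265]), np.float64(0.0005))
(array([ 0.4289, -0.1444,  0.025 ]), np.float64(0.0))
```

```bash
python3 - <<'E'
from h import *
u=np.array([-.9945,-.1045,0]); b=np.array([.4715,-.1261,0]); R=Rz(96)
s=b-u*.040
print(np.round(arm.solve_ik(s+[0,0,.2],R),0)); 
R=min((Rz(96),Rz(-84)),key=lambda r:abs(arm.solve_ik(s+[0,0,.2],r)[5]-arm.current_joint_positions()[5]))
arm.grip(0); arm.move_to(s+[0,0,.2],R); arm.move_l(s+[0,0,.078],feed=.1); arm.sleep(.2)
f0=np.array(arm.current_force()); t=0; L=[]
while t<.095:
    t+=.002; arm.move_l(s+u*t+[0,0,.078],feed=.04); d=np.array(arm.current_force())-f0; L.append((round(t*1000),round(-d@u,1),round(d[2],1)))
    if -d@u>(25 if t<.06 else 12): break
print(L); print(np.round(arm.current_ee_pos(),4)); im,c=snap("scene","n_s"); print(arm.current_t())
x,y=proj(c,[.42,-.13,.05]).astype(int); cv2.imwrite("pics/n.png",cv2.resize(im[y-60:y+60,x-60:x+60],(600,600),interpolation=cv2.INTER_CUBIC))
E
```

```text
[ -20.   21.   92.   -0.   67. -116.]
[(2, np.float64(0.3), np.float64(-0.6)), (4, np.float64(-0.5), np.float64(-0.5)), (6, np.float64(0.0), np.float64(0.0)), (8, np.float64(-0.5), np.float64(-0.5)), (10, np.float64(1.8), np.float64(-0.1)), (12, np.float64(2.4), np.float64(0.3)), (14, np.float64(1.2), np.float64(-0.0)), (16, np.float64(0.1), np.float64(-0.1)), (18, np.float64(0.8), np.float64(0.1)), (20, np.float64(0.5), np.float64(-1.0)), (22, np.float64(0.9), np.float64(-0.6)), (24, np.float64(0.2), np.float64(0.1)), (26, np.float64(1.2), np.float64(-0.5)), (28, np.float64(-0.1), np.float64(-0.9)), (30, np.float64(0.9), np.float64(-0.7)), (32, np.float64(0.7), np.float64(-0.6)), (34, np.float64(1.0), np.float64(-0.5)), (36, np.float64(0.1), np.float64(-0.0)), (38, np.float64(1.1), np.float64(-0.3)), (40, np.float64(0.0), np.float64(-0.2)), (42, np.float64(0.9), np.float64(-0.0)), (44, np.float64(0.2), np.float64(-0.2)), (46, np.float64(0.4), np.float64(-0.4)), (48, np.float64(0.6), np.float64(0.3)), (50, np.float64(0.7), np.float64(-0.1)), (52, np.float64(-0.2), np.float64(-0.1)), (54, np.float64(0.5), np.float64(-0.5)), (56, np.float64(0.2), np.float64(-0.2)), (58, np.float64(0.7), np.float64(-0.5)), (60, np.float64(0.7), np.float64(-1.0)), (62, np.float64(0.1), np.float64(-0.5)), (64, np.float64(-0.4), np.float64(-0.7)), (66, np.float64(0.8), np.float64(0.2)), (68, np.float64(1.0), np.float64(-0.9)), (70, np.float64(0.4), np.float64(-0.9)), (72, np.float64(-0.7), np.float64(-1.0)), (74, np.float64(3.0), np.float64(-2.3)), (76, np.float64(11.7), np.float64(-6.5)), (78, np.float64(21.4), np.float64(-11.3))]
[ 0.4369 -0.1303  0.0784]
126.3167
```

Contact came at 9 mm and a firm stop at about 74 mm, so the ball travelled about 65 mm, as it should. I'll retreat and check.

```bash
python3 - <<'E'
from h import *
p=np.array(arm.current_ee_pos()); arm.move_l(p+[.03,.003,0],feed=.1); arm.move_l(p+[.03,.003,.17],feed=.15)
V=[];im=[]
for x in (.46,.40):
    arm.move_to([x,-.13,.27],Rz(-90)); arm.sleep(.15); i,c=snap("wrist"); 
    P=proj(c,[.405,-.133,.086]); m=((i.max(2)<45)*255).astype(np.uint8); k=np.zeros_like(m); cv2.circle(k,tuple(P.astype(int)),25,255,-1)
    cs=max(cv2.findContours(m&k,cv2.RETR_EXTERNAL,cv2.CHAIN_APPROX_NONE)[0],key=cv2.contourArea); (u,v),r=cv2.minEnclosingCircle(cs); print(P,u,v,r); V.append(ray(c,(u,v)))
(o1,d1),(o2,d2)=V; s=np.linalg.lstsq(np.c_[d1,-d2],o2-o1,rcond=None)[0]; B=o1+s[0]*d1
print("ball",B,"travel",np.hypot(*(B-[.4715,-.1261,.0859])[:2]))
arm.move_to([.40,-.30,.35],Rz(-90)); arm.sleep(.3)
a,_=snap("scene"); b,_=snap("top"); cv2.imwrite("pics/z.png",np.vstack([cv2.resize(a[90:310,80:480],None,fx=1.36,fy=1.36,interpolation=cv2.INTER_CUBIC),cv2.resize(b[40:260,100:500],None,fx=1.36,fy=1.36,interpolation=cv2.INTER_CUBIC)])); print(arm.current_t())
E
```

```text
[257.49638899 215.5024835 ] 256.0 222.2941131591797 17.750770568847656
[257.28388117 168.67987061] 256.0833435058594 166.9166717529297 10.263968467712402
ball [ 0.41852244 -0.13117345  0.14180903] travel 0.05321994170308983
130.2583
```

View pics/z.png

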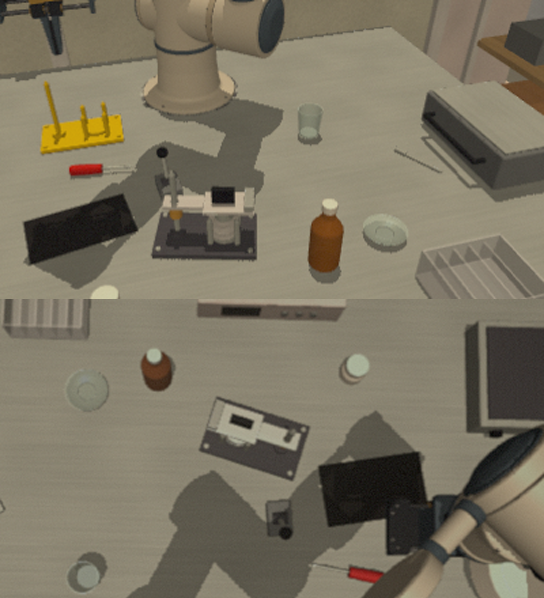

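The switch lever now leans towards the robot. The ball is within about 2 pixels of where it was predicted in the clean second view. The first fit merged with the slot's shadow, so I discard it. The platen is level and the glassware is undisturbed, so I hand in.

```bash
python3 -c "
from rig import arm
print(arm.sign_off())"
```

```text
the job is handed in; nothing more can be done
None
```

The press is loaded and handed in at about 130 s: base block, the one wafer carrier found and top disc are stacked flat in the nest, the platen is back on its rod resting on the top disc, and the heater switch was pushed to its stop.

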